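# Refit the taper plug of a stopcock and check that it rocks free

### The job

Put the stopcock back together: set the loose taper plug upright into the cup of the brass body with its two lugs in the slots, feel for the cup and press the plug gently down against the cup's spring until the lugs are below the lips, never so hard that the spring is driven solid, and turn it clockwise to its stop so that the bayonet holds it. Then rock it: swing the handle about half-way back and home to the stop again, without forcing the stop, to prove that it moves free. Leave it locked at the stop, with the handle in line with the pipe, let go, and leave the caliper, the scissors and the black tape where they lie.

Things in the scene. Friction and masses are not known exactly. Their poses are not given: they have to be found in the camera images.
- plug_handle (a point): Centre of the red tee handle on the loose taper plug. z: the plug's axis, up; x: along the tee bar, 66 mm long, 12 thick (y), 16 high. The plug, 94 mm high, about 0.3 kg, starts upright on the bench on its small end, 86 mm below this point. Its two halves are alike, so half a turn makes no difference.
- plug_lugs (a point): Centre of the plug's two lugs, on its axis 41 mm above its foot (45 mm below the handle centre). The lugs, 6 mm high and 9 mm wide, reach out to radius 25 mm below the two ends of the tee bar (along x and -x). Below them a metal cone 36 mm high tapers from radius 19 mm to 10 mm at the foot; above is a stem of radius 8 mm.
- cock: The stopcock's brass body, bolted down; origin on its axis at the bench top, z up, x along the pipe (166 mm over both hose tails, axis 33 mm high). Barrel 85 mm diameter, 61 mm high. The two slots for the lugs lie on a line 70 degrees (+-5, not measured) anticlockwise of x, seen from above; the lugs must be within 9 degrees of the slots' middle to enter.
- cock_mouth (a point): Centre of the barrel's rim, 61 mm up. In it is screwed a steel gland, 68 mm diameter, its top 5 to 19 mm above this point (differs, not measured). It has two bayonet lips 10 mm thick round a 40 mm opening, and between them two slots 42 degrees wide, to radius 28 mm, red dots beside them. If the lugs land on the lips the plug stands 13 mm too high and does not yield.
- pipe_end (a point): Mouth of one hose tail, 83 mm along x, 33 mm up. From the slots the plug turns only clockwise (seen from above), 70 degrees, to a hard stop: the handle is then in line with the pipe, +-5 degrees. The lugs stay caught below the lips down to 20 degrees from the slots' middle. All faces are greased: turning takes about 0.1 N m, the stop is felt as a rise by 0.25 N m.
- seat (a joint): How far (m) the taper cup in the gland is pushed down: 0 free, 0.0057 spring solid. As the plug touches it, the handle centre is 35 mm above the gland's top (101 to 114 mm above the bench). It yields under 7 N, the plug's weight (3 N) included, then 2.5 N per mm. The lugs pass below the lips from 2.5 mm on; 3 to 4.5 mm (12 to 15 N of push) is good. Once caught it stays about 2 mm down.
- caliper: Digital caliper lying on the bench to the left, 70 x 225 x 17 mm. To be left alone.
- scissors: Scissors with orange handles lying near the front edge, 81 x 169 x 8 mm. To be left alone.
- insul_tape: Roll of black tape lying on the right, 62 x 59 x 19 mm. To be left alone.

How it is judged:
By the outcome, as a careful person would: the job done as asked, in the order asked, and still so for the second after the job is handed in, with the robot touching nothing.
It also fails if it takes over 64 s, if anything falls off the work surface, if the arm or the gripper's body presses on something with over 40 N, if the wrist force passes 120 N, or if a joint passes its speed limit or range.

### The arm

A 6-joint arm with a two-finger parallel gripper is mounted at the origin on a cart in front of the work surface, level with it; the furniture and walls round the work are solid. World frame = base frame: x ahead of the robot, y to its left, z up, the work surface at z = 0. Lengths are in m, angles in rad, forces in N, time in s.
With the tool pointing down it reaches from about 0.35 to 0.775 m from the base axis. Payload 5.5 kg.
Tool frame: the origin (TCP) lies at the very end of the fingers, on their centre line; the grasp point (between the pads) lies 19 mm behind it; z points along the fingers, y is the line along which they close (so a half turn about z gives the same grasp; the last joint's range is limited). The gripper opens to 85 mm and grips with 20 to 120 N. Pads are 22 mm wide; open, the fingers measure 114 mm over their backs; the gripper's body (76 mm by 85 mm) begins 54 mm behind the grasp point. The pads swing forward as they close: fully open they stand 13 mm farther back than shut.
Start: joints at [1.148, 0.313, 0.046, 1.304, 0, 1.431], TCP at [0.16, 0.552, 0.231] pointing down, gripper open.
Joint ranges: [-2.76, 2.76], [-0.86, 1.69], [-1.03, 1.26], [-2.2, 2.34], [-1.47, 1.5], [-3.14, 3.14]. Speed limits (rad/s): [2.57, 2.57, 3.14, 3.14, 3.14, 3.14].

### API

Orientations are given as a unit quaternion [w, x, y, z].
In Python, from workcell import get_state, read_camera, calibration, hand_in gives the robot as it stands.
- The arm moves only by the tool drive_tool, never from a script. Its argument "deltas" is a list that holds one entry, the list of rows, each a list of 7 numbers: the closure in counts, from 0 (fully open) to 255 (shut), then the shift along the tool's x, y, z in m, then the turn, a rotation vector about the tool's x, y, z in degrees. A call has 1 to 12 rows; each row is the pose to reach, as a shift and turn from the pose commanded when the call began, along the tool's axes at that moment; what a row does not reach only later rows make up. A row lasts 1/8 s, in which the tool goes at most 62.5 mm and 10.7 degrees, less where a joint would pass 70% of its speed; a pose out of reach is approached as far as the arm can. A call with a gripper value outside its range is refused whole. The fingers move at their own pace and stop on an object; "newtons" is the grip in N (left out, the last holds). Time passes only in rows, so rows that repeat a pose let the fingers close. It gives the time, the measured TCP pose, the force, the opening and the grip force at its end, in the units of the state.
- get_state(): the state, without advancing time (a new reading comes with each control period).
- read_camera(name): name is "scene" or "top" or "wrist"; returns (picture, depth): 400x640x3 uint8, red, green, blue; 400x640 float32, m along the optical axis (not along the pixel's ray), 0 where there is no reading.
- calibration(name): a dict with "mtx" (3x3 intrinsics, pixels), "k1" (the pictures are not rectified: a ray, as slopes to the right and down, at radius r is drawn at 1 + k1 r^2 times it, then the intrinsics apply), "world_from_camera" (4x4, takes a point from camera to world coordinates). Camera axes: x right, y up, looking along -z (the intrinsics and any distortion apply to the point x, -y, -z); pixel columns grow to the right and rows downward; lengths in m; the calibration is good to about 2 mm. A picture is of the moment at which its call begins: read the wrist's pose just before it. calibration takes no time and is no camera call; for the wrist camera it gives the pose at the moment of the call.
- hand_in(): hands the job in; it is judged then, once.
The state is a dict: "clock": time; "joint_pos": joint angles; "qvel": joint speeds; "tau": joint torques, N m; "tcp_pos": TCP position; "orientation": TCP orientation; "wrist_force": force on the tool from outside, world axes, zero at the start; "ft_torque": the same for the moment, N m; "finger_gap": finger opening in m; "grip_force": force on a finger pad.
Only numpy, scipy, OpenCV 4.12 (cv2) and the standard library are available. Lean on these libraries where they do the work, as an engineer would, in place of code of your own. Each camera call takes 0.05 s, during which the arm holds its last target. There are 200 camera calls.

## Working session

There is one attempt and no reset: what is moved stays moved. The work goes in short steps, Python scripts to look and compute and a tool call to move; the robot and the scene stay as the last step left them, time stands still between calls to the robot, and variables do not carry over. Pictures are saved under pics/ and viewed, at most 10 in all, crops included, and the job is handed in when it is done.

Besides the shell and the picture viewer there is one more tool, called after "Request:" as a command line: name --argument value ..., lists and objects as JSON in quotes. drive_tool: Moves the arm, as the interface text tells. Its arguments: {"type":"object","properties":{"deltas":{"type":"array","items":{"type":"array","items":{"type":"array","items":{"type":"number"}}}},"newtons":{"type":"number"}},"required":["deltas"]}

```bash
mkdir -p pics; cat > h.py <<'E'
import numpy as np, cv2
from workcell import get_state, read_camera, calibration, hand_in
def ray(c,u,v):
    K=np.array(c["mtx"]);p=np.array([(u-K[0,2])/K[0,0],(v-K[1,2])/K[1,1]])
    q=p.copy()
    for _ in range(20): q=p/(1+c["k1"]*(q@q))
    T=np.array(c["world_from_camera"])
    return T[:3,3],T[:3,:3]@np.array([q[0],-q[1],-1.])
def onplane(c,u,v,z):
    o,d=ray(c,u,v);return o+d*(z-o[2])/d[2]
def bydepth(c,u,v,dep):
    o,d=ray(c,u,v);return o+d*dep
E
python3 - <<'E'
from h import *
s=get_state();print({k:np.round(v,3).tolist() for k,v in s.items()})
for n in ("top","scene"):
    im,d=read_camera(n);c=calibration(n)
    cv2.imwrite(f"pics/{n}0.png",im[:,:,::-1]);np.savez(f"{n}0.npz",im=im,d=d)
    print(n,c)
E
```

```text
{'clock': 0.0, 'joint_pos': [1.148, 0.314, 0.045, 1.304, -0.0, 1.431], 'qvel': [0.001, 0.0, 0.001, -0.0, 0.0, -0.001], 'tau': [0.001, -48.063, 29.853, 0.019, 0.0, -0.0], 'tcp_pos': [0.16, 0.552, 0.23], 'orientation': [-0.0, 0.141, 0.99, -0.001], 'wrist_force': [-0.006, 0.445, -0.515], 'ft_torque': [0.02, 0.048, -0.053], 'grip_force': 0.0, 'finger_gap': 0.085}
top {'mtx': array([[439.99758413,   0.        , 321.23102781],
       [  0.        , 439.99758413, 203.43992273],
       [  0.        ,   0.        ,   1.        ]]), 'k1': -0.06463851051170712, 'world_from_camera': array([[-2.32037157e-02,  9.83483679e-01, -1.79503318e-01,
         2.64893810e-01],
       [-9.99619433e-01, -2.01446310e-02,  1.88462775e-02,
         1.26490185e-03],
       [ 1.49189783e-02,  1.79872308e-01,  9.83576828e-01,
         1.28573591e+00],
       [ 0.00000000e+00,  0.00000000e+00,  0.00000000e+00,
         1.00000000e+00]])}
scene {'mtx': array([[418.6483819 ,   0.        , 319.27396758],
       [  0.        , 418.6483819 , 198.67055873],
       [  0.        ,   0.        ,   1.        ]]), 'k1': -0.07093306737319083, 'world_from_camera': array([[ 0.77524516,  0.48044809, -0.41007874,  0.04446936],
       [-0.63149008,  0.57442328, -0.52082451, -0.57069426],
       [-0.01467037,  0.66272734,  0.74871707,  0.89014894],
       [ 0.        ,  0.        ,  0.        ,  1.        ]])}
```

```bash
ls pics
```

```text
scene0.png
top0.png
```

View pics/top0.png

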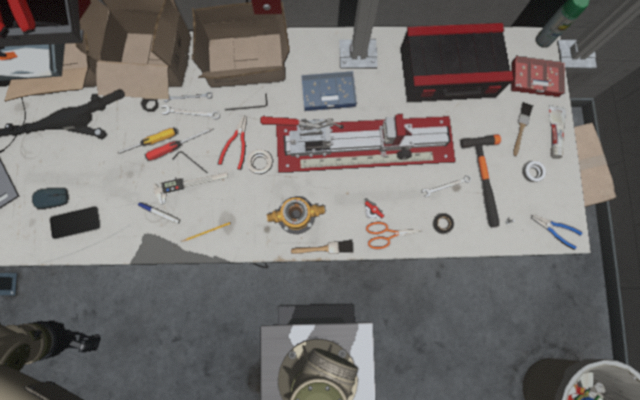

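View pics/scene0.png

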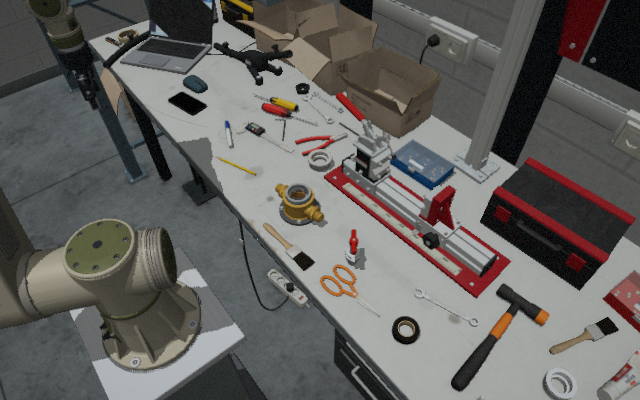

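The top view shows the brass cock at about (297,213) and the plug with its red tee at (373,209). The scissors are at (390,233) and the tape at (443,222). I'll measure these next.

```bash
python3 - <<'E'
from h import *
for n,box in (("top",(255,180,425,255)),("scene",(260,170,380,275))):
    z=np.load(f"{n}0.npz");im=z["im"];d=z["d"];c=calibration(n)
    x0,y0,x1,y1=box
    crop=cv2.resize(im[y0:y1,x0:x1],None,fx=4.5,fy=4.5,interpolation=cv2.INTER_CUBIC)
    cv2.imwrite(f"pics/{n}crop.png",crop[:,:,::-1])
    hsv=cv2.cvtColor(im,cv2.COLOR_RGB2HSV)
    for nm,m in (("red",((hsv[...,0]<6)|(hsv[...,0]>174))&(hsv[...,1]>140)&(hsv[...,2]>70)),("brass",(hsv[...,0]>14)&(hsv[...,0]<30)&(hsv[...,1]>110))):
        k=np.zeros(m.shape,np.uint8);k[y0:y1,x0:x1]=m[y0:y1,x0:x1]
        N,l,st,ce=cv2.connectedComponentsWithStats(k)
        for i in range(1,N):
            if st[i,4]>8:
                v,u=np.nonzero(l==i)
                P=np.array([bydepth(c,a,b,d[b,a]) for a,b in zip(u,v) if d[b,a]>0])
                print(n,nm,st[i],ce[i].round(1),"med",np.median(P,0).round(3),"min",P.min(0).round(3),"max",P.max(0).round(3))
                if nm=="red":
                    t=P[P[:,2]>P[:,2].max()-.012]; r=cv2.minAreaRect((t[:,:2]*1000).astype(np.float32)); print(len(t),r)
E
```

```text
top red [366 202  17  15  63] [373.6 208.9] med [ 0.464 -0.164  0.094] min [ 0.444 -0.188  0.088] max [ 0.484 -0.145  0.1  ]
61 ((463.47845458984375, -165.9765167236328), (57.82813262939453, 14.4581298828125), 38.63902282714844)
top brass [268 198  56  31 447] [296.  214.5] med [0.461 0.045 0.049] min [ 0.425 -0.027  0.006] max [0.506 0.13  0.066]
scene red [324 170  56  52 609] [350.3 189.2] med [0.611 0.029 0.009] min [ 0.593 -0.121  0.   ] max [0.653 0.105 0.014]
600 ((624.2162475585938, -7.390541076660156), (57.53188705444336, 224.97735595703125), 1.5596317052841187)
scene red [350 230   8  25 119] [353.2 241.9] med [ 0.456 -0.172  0.093] min [ 0.437 -0.193  0.082] max [ 0.482 -0.144  0.098]
114 ((460.1906433105469, -168.3328094482422), (62.58202362060547, 16.365623474121094), 48.5364875793457)
scene brass [275 184  48  38 731] [299.5 207.1] med [0.449 0.021 0.044] min [ 0.42  -0.031  0.006] max [0.503 0.134 0.064]
scene brass [291 190  15   8  50] [298.  194.4] med [0.473 0.067 0.049] min [0.451 0.053 0.034] max [0.487 0.074 0.056]
```

View pics/topcrop.png

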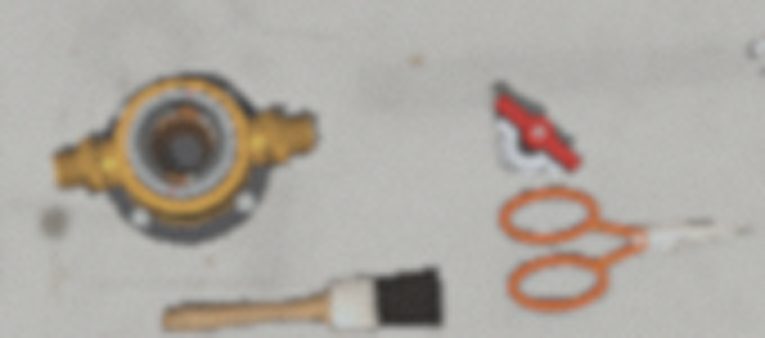

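The crop shows the cock's mouth centred at about crop (182,145), with the pipe running from (60,165) to (310,130). The plug bar runs from (500,100) to (578,165). I'll get the wrist camera's offset so I can plan a closer look.

```bash
python3 - <<'E'
from h import *
from scipy.spatial.transform import Rotation as R
s=get_state();c=calibration("wrist");T=np.array(c["world_from_camera"])
q=np.array(s["orientation"]);Rt=R.from_quat(q[[1,2,3,0]]).as_matrix()
print("cam in tool",(Rt.T@(T[:3,3]-s["tcp_pos"])).round(3),"\n",(Rt.T@T[:3,:3]).round(2),c["mtx"][0],c["k1"])
print("tool",Rt.round(3))
ct=calibration("top")
print("mouth centre",onplane(ct,255+182/4.5,180+145/4.5,.07))
a=np.array([.463,-.167,.25]);b=np.array([.463,.045,.30])
for p in (a,b): print((Rt.T@(p-s["tcp_pos"])).round(3))
E
```

```text
cam in tool [ 0.078 -0.001 -0.144] 
 [[ 0.    0.95  0.31]
 [ 1.   -0.   -0.  ]
 [-0.    0.31 -0.95]] [316.62952499   0.         323.03281985] -0.020795042510452368
tool [[-0.96   0.279 -0.001]
 [ 0.279  0.96  -0.002]
 [ 0.    -0.002 -1.   ]]
mouth centre [0.4632772  0.05067275 0.07      ]
[-0.491 -0.606 -0.019]
[-0.432 -0.402 -0.069]
```

Request:
drive_tool --deltas '[[[0,-0.43,-0.396,0.01,0,0,0],[0,-0.43,-0.396,0.01,0,0,0],[0,-0.43,-0.396,0.01,0,0,0],[0,-0.43,-0.396,0.01,0,0,0],[0,-0.43,-0.396,0.01,0,0,0],[0,-0.43,-0.396,0.01,0,0,0],[0,-0.43,-0.396,0.01,0,0,0],[0,-0.43,-0.396,0.01,0,0,0],[0,-0.43,-0.396,0.01,0,0,0],[0,-0.43,-0.396,0.01,0,0,0],[0,-0.43,-0.396,0.01,0,0,0],[0,-0.43,-0.396,0.01,0,0,0]]]'

```text
clock: 1.6
tcp_pos: [0.4621, 0.0525, 0.221]
orientation: [-0.001, 0.141, 0.99, 0.0]
wrist_force: [0.1, -0.1, -0.2]
finger_gap: 0.0854
grip_force: 0.0
```

```bash
python3 - <<'E'
from h import *
s=get_state();c=calibration("wrist");im,d=read_camera("wrist")
print(s["clock"],s["tcp_pos"],s["orientation"],s["joint_pos"])
np.savez("w1.npz",im=im,d=d,T=c["world_from_camera"]);cv2.imwrite("pics/w1.png",im[:,:,::-1])
E
```

```text
1.6 [0.46214267 0.05245482 0.22097653] [-6.28376366e-04  1.40810095e-01  9.90036409e-01  1.75619135e-04] [-6.01382106e-02  1.05743084e-01 -2.41632628e-01  1.22464476e+00
  4.51945417e-04  2.22420804e-01]
```

View pics/w1.png

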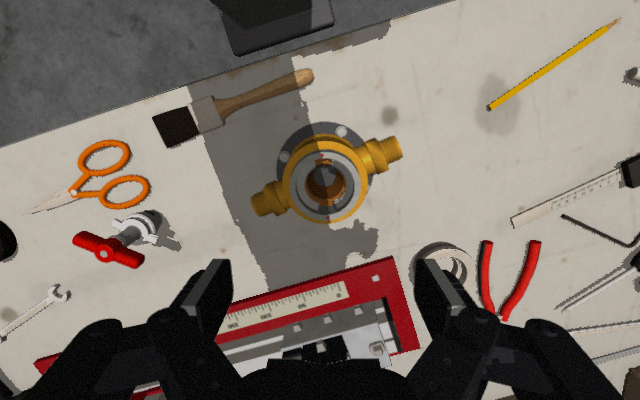

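The wrist view shows the cock at (325,180), with its pipe from (258,205) to (395,148) and the gland's red dots. The plug's tee runs from (75,240) to (143,263). I'll now measure with colour and depth.

```bash
python3 - <<'E'
from h import *
z=np.load("w1.npz");im=z["im"];d=z["d"];c=calibration("wrist");c["world_from_camera"]=z["T"]
hsv=cv2.cvtColor(im,cv2.COLOR_RGB2HSV)
def pts(m): 
    v,u=np.nonzero(m&(d>0)); return u,v,np.array([bydepth(c,a,b,d[b,a]) for a,b in zip(u,v)])
B=np.zeros(d.shape,bool);B[120:250,240:410]=1
u,v,P=pts(B)
C=np.array([.463,.05])
r=np.hypot(*(P[:,:2]-C).T)
sel=(P[:,2]>.063)&(r<.045)
print("gland z hist",np.histogram(P[sel,2],bins=np.arange(.06,.086,.002)))
g=P[sel];zt=np.percentile(g[:,2],80);t=g[np.abs(g[:,2]-np.median(g[g[:,2]>.064,2]))<.004]
(cx,cy),rad=cv2.minEnclosingCircle((t[:,:2]*1000).astype(np.float32));print("gland top",np.median(t[:,2]),cx,cy,rad,t[:,:2].mean(0))
rim=P[(np.abs(P[:,2]-.061)<.003)&(r<.05)&(r>.03)]
(cx,cy),rad=cv2.minEnclosingCircle((rim[:,:2]*1000).astype(np.float32));print("rim",cx,cy,rad)
br=(hsv[...,0]>12)&(hsv[...,0]<32)&(hsv[...,1]>110)&B
u,v,P=pts(br); r=np.hypot(*(P[:,:2]-C).T)
tail=P[(r>.05)&(P[:,2]>.03)&(P[:,2]<.06)]
a=tail[tail[:,1]>C[1]];b=tail[tail[:,1]<C[1]]
print("tails",a.mean(0),b.mean(0),a[:,2].max(),b[:,2].max(),np.hypot(*(a[:,:2]-C).T).max(),np.hypot(*(b[:,:2]-C).T).max())
dv=a.mean(0)-b.mean(0);print("pipe yaw",np.degrees(np.arctan2(dv[1],dv[0])))
l=cv2.fitLine(tail[:,:2].astype(np.float32),cv2.DIST_HUBER,0,.01,.01).ravel();print(np.degrees(np.arctan2(l[1],l[0])),l[2:])
red=((hsv[...,0]<8)|(hsv[...,0]>172))&(hsv[...,1]>130)&(hsv[...,2]>60)
u,v,P=pts(red&B);r=np.hypot(*(P[:,:2]-C).T)
for k in range(len(u)):
    if r[k]<.034 and P[k,2]>.062: print("dot",u[k],v[k],P[k].round(4),round(np.degrees(np.arctan2(P[k,1]-C[1],P[k,0]-C[0]))))
H=np.zeros(d.shape,bool);H[220:280,60:155]=1
N,lab,st,ce=cv2.connectedComponentsWithStats((red&H).astype(np.uint8));i=1+np.argmax(st[1:,4])
u,v,P=pts(lab==i)
print("handle z",np.percentile(P[:,2],[2,50,95]))
t=P[P[:,2]>.090];q=cv2.minAreaRect((t[:,:2]*1000).astype(np.float32));print(len(t),q,t[:,:2].mean(0))
l=cv2.fitLine(t[:,:2].astype(np.float32),cv2.DIST_HUBER,0,.01,.01).ravel();print("bar yaw",np.degrees(np.arctan2(l[1],l[0])),l[2:])
cv2.imwrite("pics/w1c.png",cv2.resize(im[125:240,245:405],None,fx=5,fy=5,interpolation=cv2.INTER_CUBIC)[:,:,::-1])
E
```

```text
gland z hist (array([  0, 503, 694,  81,  68,  87, 435, 883,   4,   0,   0,   0]), array([0.06 , 0.062, 0.064, 0.066, 0.068, 0.07 , 0.072, 0.074, 0.076,
       0.078, 0.08 , 0.082, 0.084]))
gland top 0.07423912518353482 465.61260986328125 53.08594512939453 34.213932037353516 [0.46480373 0.05317145]
rim 465.6001281738281 53.20733642578125 42.6767463684082
tails [0.45489664 0.11492528 0.04661287] [ 0.47143938 -0.01225697  0.04631473] 0.0549370331299594 0.05506024537873955 0.08533438623501487 0.08105856718194825
pipe yaw 97.41091966658388
-82.597946 [0.46191797 0.06094463]
dot 321 154 [0.4344 0.0579 0.0739] 165
dot 322 154 [0.4346 0.0588 0.0745] 163
dot 321 155 [0.4352 0.0577 0.0744] 165
dot 322 155 [0.4354 0.0586 0.0748] 163
dot 323 155 [0.4356 0.0595 0.075 ] 161
dot 322 156 [0.4363 0.0583 0.0748] 163
dot 327 217 [0.4951 0.0464 0.0758] -6
dot 328 217 [0.4958 0.0472 0.0747] -5
dot 327 218 [0.4966 0.046  0.0745] -7
handle z [0.08206807 0.09418372 0.0965294 ]
882 ((463.9444580078125, -166.41477966308594), (64.73051452636719, 19.51453399658203), 54.74549865722656) [ 0.46317699 -0.16497669]
bar yaw 47.182266 [ 0.45984796 -0.1673897 ]
```

View pics/w1c.png

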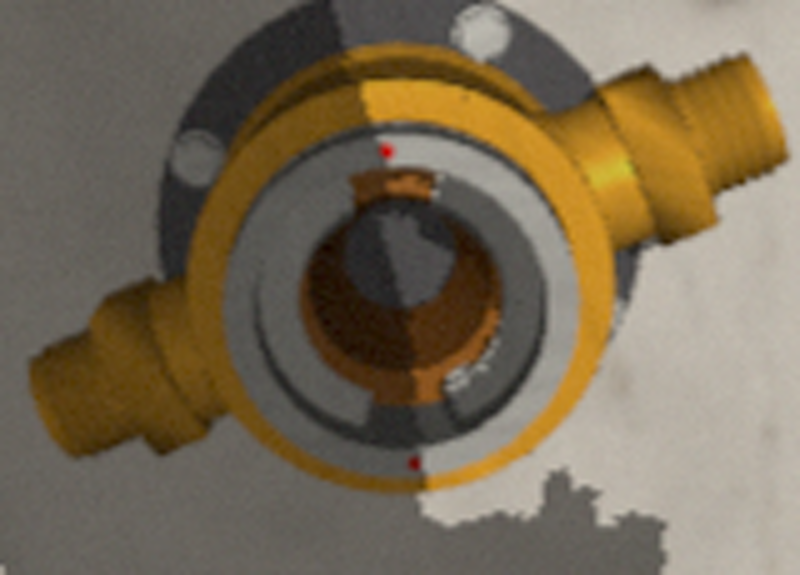

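Request:
drive_tool --deltas '[[[0,-0.061,-0.21,0.02,0,0,114],[0,-0.061,-0.21,0.02,0,0,114],[0,-0.061,-0.21,0.02,0,0,114],[0,-0.061,-0.21,0.02,0,0,114],[0,-0.061,-0.21,0.02,0,0,114],[0,-0.061,-0.21,0.02,0,0,114],[0,-0.061,-0.21,0.02,0,0,114],[0,-0.061,-0.21,0.02,0,0,114],[0,-0.061,-0.21,0.02,0,0,114],[0,-0.061,-0.21,0.02,0,0,114],[0,-0.061,-0.21,0.02,0,0,114],[0,-0.061,-0.21,0.02,0,0,114]]]'

```text
clock: 3.15
tcp_pos: [0.4629, -0.1654, 0.2014]
orientation: [-0.0, 0.906, 0.423, 0.0]
wrist_force: [0.5, 0.1, -0.3]
finger_gap: 0.0854
grip_force: 0.0
```

```bash
python3 - <<'E'
from h import *
from scipy.spatial.transform import Rotation as R
s=get_state();c=calibration("wrist");im,d=read_camera("wrist")
q=np.array(s["orientation"]);Rt=R.from_quat(q[[1,2,3,0]]).as_matrix()
print(s["tcp_pos"],"xyaw",np.degrees(np.arctan2(Rt[1,0],Rt[0,0])),s["wrist_force"])
np.savez("w2.npz",im=im,d=d);cv2.imwrite("pics/w2.png",im[:,:,::-1])
hsv=cv2.cvtColor(im,cv2.COLOR_RGB2HSV)
red=((hsv[...,0]<8)|(hsv[...,0]>172))&(hsv[...,1]>130)&(hsv[...,2]>60)
v,u=np.nonzero(red&(d>0));P=np.array([bydepth(c,a,b,d[b,a]) for a,b in zip(u,v)])
k=(np.hypot(P[:,0]-.463,P[:,1]+.166)<.05)&(P[:,2]>.07);P=P[k];u=u[k];v=v[k]
print("px",u.min(),u.max(),v.min(),v.max(),np.percentile(P[:,2],[5,50,95]))
for lo in (.088,.0915):
    t=P[(P[:,2]>lo)];print(len(t),cv2.minAreaRect((t[:,:2]*1000).astype(np.float32)))
    l=cv2.fitLine(t[:,:2].astype(np.float32),cv2.DIST_HUBER,0,.01,.01).ravel();print(np.degrees(np.arctan2(l[1],l[0])),l[2:])
ctr=cv2.minAreaRect((t[:,:2]*1000).astype(np.float32))[0];e=np.array([ctr[0]/1000,ctr[1]/1000,.067])
print("tool delta",Rt.T@(e-s["tcp_pos"]))
E
```

```text
[ 0.46288595 -0.16537094  0.2014492 ] xyaw 49.99530341749211 [ 0.5051067   0.07260807 -0.33773017]
px 313 335 157 232 [0.09204349 0.09527081 0.09680913]
1077 ((464.7637939453125, -166.67105102539062), (64.7011489868164, 18.312227249145508), 50.914207458496094)
47.993416 [ 0.46602437 -0.16535819]
1048 ((464.6383056640625, -166.8255615234375), (64.3030776977539, 18.312227249145508), 50.914207458496094)
47.930008 [ 0.4657121  -0.16576396]
tool delta [-1.36830555e-05  2.27936189e-03  1.34449167e-01]
```

View pics/w2.png

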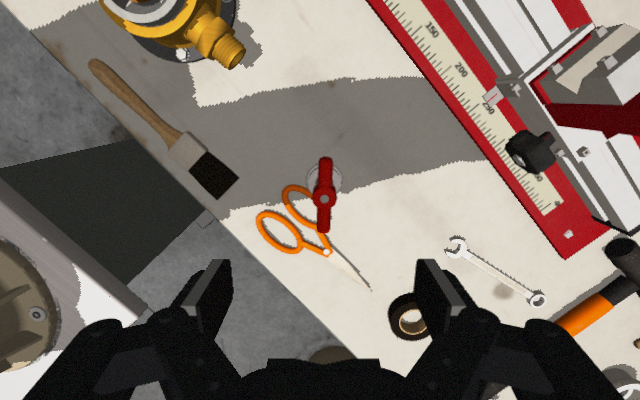

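The picture shows the tee from (326,157) to (323,232), so the bar is about 2° off the tool's x axis (yaw about 48°). I'll descend and grip.

Request:
drive_tool --deltas '[[[0,0,0.002,0.05,0,0,2],[0,0,0.002,0.1,0,0,2],[0,0,0.002,0.134,0,0,2],[0,0,0.002,0.134,0,0,2],[120,0,0.002,0.134,0,0,2],[180,0,0.002,0.134,0,0,2],[255,0,0.002,0.134,0,0,2],[255,0,0.002,0.134,0,0,2],[255,0,0.002,0.134,0,0,2],[255,0,0.002,0.134,0,0,2],[255,0,0.002,0.134,0,0,2],[255,0,0.002,0.134,0,0,2]]]' --newtons 60

```text
clock: 4.7
tcp_pos: [0.4649, -0.1682, 0.0683]
orientation: [0.0, 0.914, 0.405, 0.001]
wrist_force: [-0.3, 1.6, 5.5]
finger_gap: 0.0129
grip_force: 58.6
```

Request:
drive_tool --deltas '[[[255,0,0,-0.03,0,0,0],[255,0,0,-0.07,0,0,0],[255,0,0,-0.11,0,0,0],[255,0,0,-0.11,0,0,0],[255,0,0,-0.11,0,0,0]]]'

```text
clock: 5.32
tcp_pos: [0.4636, -0.1677, 0.1761]
orientation: [-0.001, 0.914, 0.405, -0.001]
wrist_force: [-0.0, -0.2, -4.6]
finger_gap: 0.0126
grip_force: 59.3
```

```bash
cat > look.py <<'E'
from h import *
from scipy.spatial.transform import Rotation as R
import sys
s=get_state();c=calibration("wrist");im,d=read_camera("wrist")
q=np.array(s["orientation"]);Rt=R.from_quat(q[[1,2,3,0]]).as_matrix();t=np.array(s["tcp_pos"])
print("tcp",t.round(4),"xyaw",np.degrees(np.arctan2(Rt[1,0],Rt[0,0])).round(2),"tilt",Rt[2,:2].round(4),"F",np.round(s["wrist_force"],2),"M",np.round(s["ft_torque"],3),"j",np.round(s["joint_pos"],2))
cv2.imwrite(f"pics/{sys.argv[1]}.png",im[:,:,::-1]);np.savez(sys.argv[1]+".npz",im=im,d=d,T=c["world_from_camera"])
hsv=cv2.cvtColor(im,cv2.COLOR_RGB2HSV)
red=((hsv[...,0]<8)|(hsv[...,0]>172))&(hsv[...,1]>130)&(hsv[...,2]>60)
v,u=np.nonzero(red&(d>0));P=np.array([bydepth(c,a,b,d[b,a]) for a,b in zip(u,v)])
L=(P-t)@Rt
k=(np.abs(L[:,0])<.045)&(np.abs(L[:,1])<.02)&(np.abs(L[:,2]+.02)<.02)
L=L[k];top=L[L[:,2]<np.percentile(L[:,2],50)+.004]
print("px",u[k].min(),u[k].max(),v[k].min(),v[k].max(),"tool-frame red: x",L[:,0].min().round(4),L[:,0].max().round(4),"y med",np.median(L[:,1]).round(4),"z pct",np.percentile(L[:,2],[5,25,50,75,95]).round(4))
l=cv2.fitLine(L[:,:2].astype(np.float32),cv2.DIST_HUBER,0,.01,.01).ravel();print("bar dir in tool",np.degrees(np.arctan2(l[1],l[0])).round(2))
E
python3 look.py w3
```

```text
tcp [ 0.4636 -0.1677  0.1761] xyaw 47.79 tilt [-0.0003 -0.0018] F [-0.04 -0.17 -4.61] M [ 0.     0.029 -0.031] j [-0.51  0.18 -0.26  1.13  0.    1.8 ]
px 308 338 210 347 tool-frame red: x -0.0315 0.034 y med 0.002 z pct [-0.0284 -0.0276 -0.027  -0.0261 -0.0233]
bar dir in tool -0.19
```

View pics/w3.png

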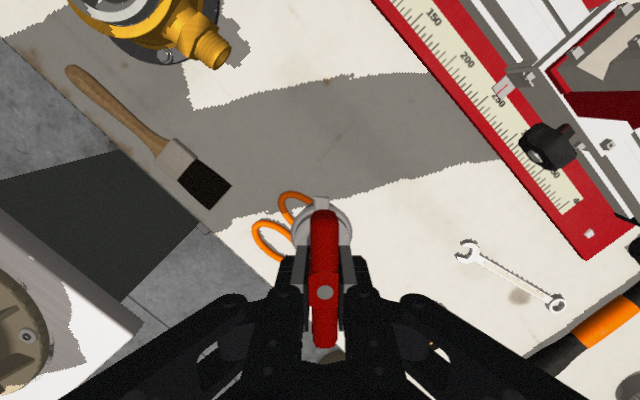

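The plug is held, with the bar aligned with the tool, and the camera reads about 2 mm too much in tool y. I'll move on and look at the cock from another yaw so the bias can be solved.

Request:
drive_tool --deltas '[[[255,0.124,-0.077,0,0,0,-60],[255,0.124,-0.077,0,0,0,-60],[255,0.124,-0.077,0,0,0,-60],[255,0.124,-0.077,0,0,0,-60],[255,0.124,-0.077,0,0,0,-60],[255,0.124,-0.077,0,0,0,-60],[255,0.124,-0.077,0,0,0,-60],[255,0.124,-0.077,0,0,0,-60]]]'

```text
clock: 6.38
tcp_pos: [0.49, -0.0243, 0.1762]
orientation: [-0.001, 0.59, 0.807, -0.0]
wrist_force: [-0.4, -0.6, -3.9]
finger_gap: 0.0124
grip_force: 59.3
```

```bash
cat > cock.py <<'E'
from h import *
from scipy.spatial.transform import Rotation as R
import sys
z=np.load(sys.argv[1]+".npz");im=z["im"];d=z["d"];c=calibration("wrist");c["world_from_camera"]=z["T"]
v,u=np.nonzero(d>0);ok=d>0
P=np.array([bydepth(c,a,b,d[b,a]) for a,b in zip(u,v)])
r=np.hypot(P[:,0]-.465,P[:,1]-.052)
t=P[(r<.039)&(P[:,2]>.0705)&(P[:,2]<.079)];b=P[(r<.048)&(r>.03)&(np.abs(P[:,2]-.062)<.003)]
def fit(t,r0): # boundary circle with known radius from the hull
    from scipy.optimize import least_squares
    h=cv2.convexHull((t[:,:2]*1000).astype(np.float32))[:,0]
    f=least_squares(lambda p:np.hypot(*(h-p[:2]).T)-p[2],[465,52,r0],loss="soft_l1").x
    return f.round(2),len(t),len(h)
print("gland",np.median(t[:,2]),fit(t,34),"rim",fit(b,42.5))
hsv=cv2.cvtColor(im,cv2.COLOR_RGB2HSV)
red=((hsv[...,0]<8)|(hsv[...,0]>172))&(hsv[...,1]>130)&(hsv[...,2]>60)
k=red[v,u]&(r<.037)&(r>.024)&(P[:,2]>.066)&(P[:,2]<.08)
D=P[k];cl=[D[D[:,0]<.465],D[D[:,0]>.465]]
m=[x.mean(0) for x in cl if len(x)];print("dots",[len(x) for x in cl],m)
if len(m)==2: e=m[0]-m[1];print("dot line",np.degrees(np.arctan2(e[1],e[0])),(m[0]+m[1])/2)
E
python3 look.py w4; for i in w1 w4; do python3 cock.py $i; done
```

```text
tcp [ 0.49   -0.0243  0.1762] xyaw 107.69 tilt [ 0.0011 -0.0017] F [-0.38 -0.63 -3.88] M [ 0.055 -0.059  0.023] j [-0.21  0.18 -0.27  1.13  0.    1.05]
px 308 338 210 347 tool-frame red: x -0.0323 0.0323 y med 0.0011 z pct [-0.0283 -0.0275 -0.0269 -0.0261 -0.0229]
bar dir in tool -0.38
gland 0.0742702338762504 (array([465.46,  53.06,  33.93]), 1390, 57) rim (array([465.36,  53.12,  42.32]), 1638, 67)
dots [6, 4] [array([0.43526875, 0.05846997, 0.07455979]), array([0.49612626, 0.04661341, 0.07479768])]
dot line 168.9754643117181 [0.4656975  0.05254169 0.07467873]
gland 0.07449130352004352 (array([465.68,  52.51,  33.59]), 2390, 62) rim (array([465.63,  52.58,  42.14]), 2892, 59)
dots [9, 8] [array([0.4351496 , 0.05834193, 0.07505081]), array([0.49618219, 0.04657262, 0.07469773])]
dot line 169.0852603954289 [0.46566589 0.05245728 0.07487427]
```

Both views agree on the cock's axis at (0.465, 0.052), the slots at about 168.5° and the gland top at 74.5 mm. I'll go above it.

Request:
drive_tool --deltas '[[[255,0.08,0,0,0,0,-60.8],[255,0.08,0,0,0,0,-60.8],[255,0.08,0,0,0,0,-60.8],[255,0.08,0,0,0,0,-60.8],[255,0.08,0,0,0,0,-60.8],[255,0.08,0,0,0,0,-60.8],[255,0.08,0,0.01,0,0,-60.8],[255,0.08,0,0.02,0,0,-60.8],[255,0.08,0,0.02,0,0,-60.8],[255,0.08,0,0.02,0,0,-60.8]]]'

```text
clock: 7.68
tcp_pos: [0.4661, 0.0517, 0.1571]
orientation: [-0.0, 0.1, 0.995, 0.0]
wrist_force: [0.1, 0.4, -3.3]
finger_gap: 0.0127
grip_force: 59.3
```

```bash
python3 look.py w5; python3 cock.py w5; python3 - <<'E'
import cv2
im=cv2.imread("pics/w5.png");cv2.imwrite("pics/w5c.png",cv2.resize(im[120:400,160:480],None,fx=2.1,fy=2.1,interpolation=cv2.INTER_CUBIC))
E
```

```text
tcp [0.4661 0.0517 0.1571] xyaw 168.56 tilt [0.0004 0.    ] F [ 0.15  0.42 -3.35] M [-0.008 -0.008 -0.008] j [-0.06  0.15 -0.35  1.07  0.    0.14]
px 308 338 210 347 tool-frame red: x -0.0327 0.032 y med -0.0007 z pct [-0.0283 -0.0275 -0.0269 -0.0262 -0.0243]
bar dir in tool -0.44
gland 0.07431697745577841 (array([465.49,  52.92,  33.94]), 1604, 51) rim (array([465.35,  52.82,  42.24]), 2135, 59)
dots [10, 0] [array([0.43549165, 0.05847078, 0.07419952])]
```

View pics/w5c.png

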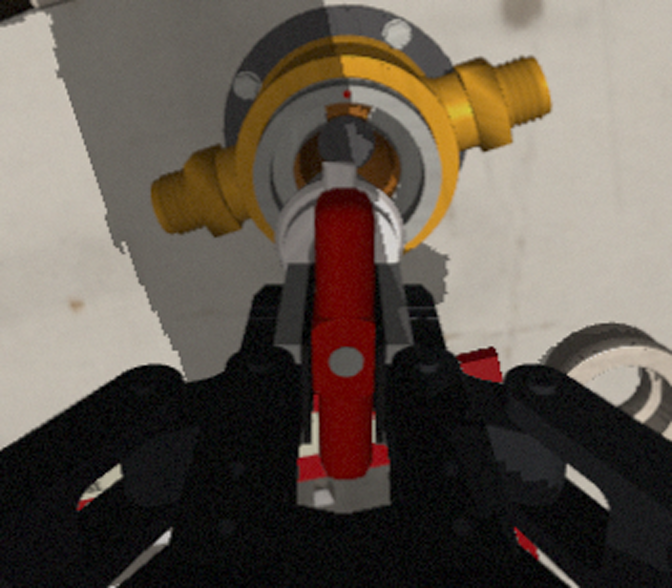

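The plug's lug (crop 344,180) points straight at the near slot (349,105). A shift of about 1 mm is needed. Descending to just above the lips.

Request:
drive_tool --deltas '[[[255,0.0008,0.0013,0.01,0,0,0],[255,0.0008,0.0013,0.025,0,0,0],[255,0.0008,0.0013,0.04,0,0,0],[255,0.0008,0.0013,0.047,0,0,0],[255,0.0008,0.0013,0.047,0,0,0],[255,0.0008,0.0013,0.047,0,0,0]]]'

```text
clock: 8.48
tcp_pos: [0.466, 0.0531, 0.1106]
orientation: [0.0, 0.099, 0.995, 0.0]
wrist_force: [-0.3, 0.3, -3.1]
finger_gap: 0.0124
grip_force: 59.3
```

```bash
python3 look.py w6; python3 cock.py w6
```

```text
tcp [0.466  0.0531 0.1106] xyaw 168.6 tilt [-0.0006  0.0002] F [-0.3   0.26 -3.08] M [-0.021 -0.033 -0.004] j [-0.06  0.19 -0.43  0.95  0.    0.14]
px 308 338 210 347 tool-frame red: x -0.0322 0.0324 y med -0.0007 z pct [-0.0283 -0.0275 -0.0269 -0.0261 -0.024 ]
bar dir in tool -0.5
gland 0.07437765099435528 (array([465.23,  52.72,  33.67]), 2549, 58) rim (array([465.24,  52.61,  42.15]), 3028, 55)
dots [15, 0] [array([0.43534439, 0.0584092 , 0.07463407])]
```

Request:
drive_tool --deltas '[[[255,0.0005,0,0.003,0,0,0],[255,0.0005,0,0.006,0,0,0],[255,0.0005,0,0.009,0,0,0],[255,0.0005,0,0.012,0,0,0],[255,0.0005,0,0.012,0,0,0]]]'

```text
clock: 9.15
tcp_pos: [0.4649, 0.0533, 0.098]
orientation: [-0.0, 0.099, 0.995, 0.0]
wrist_force: [0.8, 0.4, -4.3]
finger_gap: 0.0125
grip_force: 59.3
```

The lugs have passed the gland's top with no contact force, so they are in the slots. I'll feel for the cup.

Request:
drive_tool --deltas '[[[255,0,0,0.002,0,0,0],[255,0,0,0.004,0,0,0],[255,0,0,0.006,0,0,0],[255,0,0,0.006,0,0,0]]]'

```text
clock: 9.65
tcp_pos: [0.4652, 0.0535, 0.0922]
orientation: [0.0, 0.099, 0.995, 0.0]
wrist_force: [-0.4, 1.7, -2.9]
finger_gap: 0.0131
grip_force: 59.3
```

Request:
drive_tool --deltas '[[[255,0,0,0.001,0,0,0],[255,0,0,0.001,0,0,0]]]'

```text
clock: 9.9
tcp_pos: [0.4653, 0.0535, 0.0913]
orientation: [0.0, 0.099, 0.995, 0.0]
wrist_force: [0.3, 3.1, -2.7]
finger_gap: 0.0123
grip_force: 59.4
```

Request:
drive_tool --deltas '[[[255,0,0,0.001,0,0,0],[255,0,0,0.001,0,0,0]]]'

```text
clock: 10.15
tcp_pos: [0.4653, 0.0534, 0.0903]
orientation: [0.0, 0.099, 0.995, 0.0]
wrist_force: [1.5, 3.6, -2.7]
finger_gap: 0.0124
grip_force: 59.4
```

A side force of +y 3.6 N and +x 1.5 N has appeared. I'll yield to it by a fraction of a millimetre and continue.

Request:
drive_tool --deltas '[[[255,-0.0003,0.0006,0,0,0,0],[255,-0.0003,0.0006,0,0,0,0]]]'

```text
clock: 10.4
tcp_pos: [0.4654, 0.0537, 0.0902]
orientation: [-0.0, 0.099, 0.995, -0.0]
wrist_force: [-0.1, 2.6, -2.2]
finger_gap: 0.0127
grip_force: 59.4
```

Request:
drive_tool --deltas '[[[255,0,0,0.001,0,0,0],[255,0,0,0.001,0,0,0]]]'

```text
clock: 10.65
tcp_pos: [0.4656, 0.0537, 0.0897]
orientation: [0.0, 0.099, 0.995, -0.0]
wrist_force: [-2.2, 2.4, 2.4]
finger_gap: 0.0125
grip_force: 60.0
```

Contact: the vertical force rose by 5.6 N at TCP z of about 0.0898. Pressing in small steps.

Request:
drive_tool --deltas '[[[255,0.0003,0.0003,0.001,0,0,0],[255,0.0003,0.0003,0.001,0,0,0],[255,0.0003,0.0003,0.002,0,0,0],[255,0.0003,0.0003,0.002,0,0,0]]]'

```text
clock: 11.15
tcp_pos: [0.4656, 0.0538, 0.0879]
orientation: [0.0, 0.099, 0.995, -0.0]
wrist_force: [-2.9, 0.6, 7.8]
finger_gap: 0.0124
grip_force: 60.3
```

Request:
drive_tool --deltas '[[[255,0.0003,0,0.001,0,0,0],[255,0.0003,0,0.001,0,0,0],[255,0.0003,0,0.002,0,0,0],[255,0.0003,0,0.002,0,0,0]]]'

```text
clock: 11.65
tcp_pos: [0.4657, 0.0538, 0.0864]
orientation: [0.001, 0.099, 0.995, -0.0]
wrist_force: [-3.2, 1.1, 10.6]
finger_gap: 0.0126
grip_force: 60.7
```

Request:
drive_tool --deltas '[[[255,0.0005,0,0.0008,0,0,0],[255,0.0005,0,0.0008,0,0,0],[255,0.0005,0,0.0008,0,0,0]]]'

```text
clock: 12.02
tcp_pos: [0.4656, 0.0538, 0.086]
orientation: [0.001, 0.099, 0.995, -0.0]
wrist_force: [-3.9, 0.5, 13.1]
finger_gap: 0.0126
grip_force: 60.8
```

```bash
python3 look.py w7
```

```text
tcp [0.4656 0.0538 0.086 ] xyaw 168.58 tilt [-0.0028 -0.0006] F [-3.93  0.47 13.12] M [0.292 0.711 0.005] j [-0.06  0.21 -0.47  0.89 -0.    0.14]
px 308 338 211 348 tool-frame red: x -0.0334 0.0325 y med -0.0008 z pct [-0.0284 -0.0277 -0.027  -0.0263 -0.0241]
bar dir in tool -0.47
```

The cup is about 3.5 mm down at about 16 N total. Turning clockwise now.

Request:
drive_tool --deltas '[[[255,0,0,0,0,0,4],[255,0,0,0,0,0,8],[255,0,0,0,0,0,12],[255,0,0,0,0,0,16],[255,0,0,0,0,0,20],[255,0,0,0,0,0,24],[255,0,0,0,0,0,28]]]'

```text
clock: 12.95
tcp_pos: [0.4655, 0.0536, 0.0859]
orientation: [0.001, 0.338, 0.941, -0.0]
wrist_force: [-3.5, -0.3, 12.3]
finger_gap: 0.0127
grip_force: 60.9
```

```bash
python3 look.py w8
```

```text
tcp [0.4655 0.0536 0.0859] xyaw 140.48 tilt [-0.003   0.0002] F [-3.46 -0.3  12.28] M [-0.011  0.678  0.267] j [-0.06  0.21 -0.47  0.89 -0.    0.63]
px 307 338 210 347 tool-frame red: x -0.0332 0.0324 y med -0.0001 z pct [-0.0284 -0.0276 -0.027  -0.0262 -0.0233]
bar dir in tool -2.29
```

Request:
drive_tool --deltas '[[[255,0.0005,-0.0004,-0.0008,0,0,4],[255,0.0005,-0.0004,-0.0008,0,0,8],[255,0.0005,-0.0004,-0.0008,0,0,12],[255,0.0005,-0.0004,-0.0008,0,0,16],[255,0.0005,-0.0004,-0.0008,0,0,20],[255,0.0005,-0.0004,-0.0008,0,0,24],[255,0.0005,-0.0004,-0.0008,0,0,28],[255,0.0005,-0.0004,-0.0008,0,0,32]]]'

```text
clock: 14.0
tcp_pos: [0.4653, 0.0534, 0.0867]
orientation: [0.002, 0.585, 0.811, 0.0]
wrist_force: [-3.0, -0.4, 9.9]
finger_gap: 0.0125
grip_force: 60.8
```

```bash
python3 look.py w9
```

```text
tcp [0.4653 0.0534 0.0867] xyaw 108.46 tilt [-0.003   0.0024] F [-3.02 -0.42  9.89] M [-0.08   0.353  0.175] j [-0.06  0.21 -0.47  0.89 -0.    1.19]
px 307 338 210 347 tool-frame red: x -0.0328 0.0323 y med 0.0008 z pct [-0.0284 -0.0276 -0.027  -0.0262 -0.0232]
bar dir in tool -2.19
```

Request:
drive_tool --deltas '[[[255,0,0,0,0,0,2],[255,0,0,0,0,0,4],[255,0,0,0,0,0,6],[255,0,0,0,0,0,6]]]'

```text
clock: 14.55
tcp_pos: [0.4654, 0.0535, 0.0867]
orientation: [0.002, 0.625, 0.78, 0.0]
wrist_force: [-2.6, -0.0, 10.1]
finger_gap: 0.0127
grip_force: 60.8
```

```bash
cat > q.py <<'E'
from h import *
from scipy.spatial.transform import Rotation as R
s=get_state();q=np.array(s["orientation"]);Rt=R.from_quat(q[[1,2,3,0]]).as_matrix()
print(s["clock"],np.round(s["tcp_pos"],4),"xyaw",np.degrees(np.arctan2(Rt[1,0],Rt[0,0])).round(2),"F",np.round(s["wrist_force"],2),"M",np.round(s["ft_torque"],3))
E
python3 q.py
```

```text
14.55 [0.4654 0.0535 0.0867] xyaw 102.57 F [-2.59 -0.02 10.12] M [-0.029  0.377  0.135]
```

Request:
drive_tool --deltas '[[[255,0,0,0,0,0,1],[255,0,0,0,0,0,2],[255,0,0,0,0,0,2]]]'

```text
clock: 14.92
tcp_pos: [0.4653, 0.0535, 0.0867]
orientation: [0.002, 0.639, 0.769, 0.0]
wrist_force: [-2.0, 0.5, 11.2]
finger_gap: 0.0126
grip_force: 60.8
```

```bash
python3 q.py
```

```text
14.925 [0.4653 0.0535 0.0867] xyaw 100.59 F [-2.04  0.51 11.23] M [-0.093  0.336  0.151]
```

Request:
drive_tool --deltas '[[[255,0,0,0,0,0,1],[255,0,0,0,0,0,2],[255,0,0,0,0,0,2]]]'

```text
clock: 15.3
tcp_pos: [0.4653, 0.0535, 0.0867]
orientation: [0.002, 0.652, 0.758, 0.0]
wrist_force: [-1.4, -0.7, 10.0]
finger_gap: 0.0123
grip_force: 60.8
```

```bash
python3 q.py
```

```text
15.3 [0.4653 0.0535 0.0867] xyaw 98.58 F [-1.43 -0.67  9.96] M [-0.116  0.371  0.138]
```

Request:
drive_tool --deltas '[[[255,0,0,0,0,0,1],[255,0,0,0,0,0,1.5],[255,0,0,0,0,0,1.5]]]'

```text
clock: 15.68
tcp_pos: [0.4653, 0.0535, 0.0867]
orientation: [0.002, 0.662, 0.75, 0.0]
wrist_force: [-2.8, -1.1, 10.1]
finger_gap: 0.0128
grip_force: 60.8
```

```bash
python3 q.py
```

```text
15.675 [0.4653 0.0535 0.0867] xyaw 97.09 F [-2.82 -1.14 10.09] M [-0.101  0.357  0.235]
```

Request:
drive_tool --deltas '[[[255,0,0,0,0,0,1],[255,0,0,0,0,0,1]]]'

```text
clock: 15.92
tcp_pos: [0.4653, 0.0535, 0.0867]
orientation: [0.002, 0.668, 0.744, 0.0]
wrist_force: [-2.3, -0.2, 9.9]
finger_gap: 0.0124
grip_force: 60.8
```

```bash
python3 q.py
```

```text
15.925 [0.4653 0.0535 0.0867] xyaw 96.1 F [-2.26 -0.18  9.86] M [-0.08   0.38   0.204]
```

Request:
drive_tool --deltas '[[[255,0,0,0,0,0,0.7],[255,0,0,0,0,0,0.7]]]'

```text
clock: 16.18
tcp_pos: [0.4652, 0.0535, 0.0867]
orientation: [0.002, 0.673, 0.74, 0.0]
wrist_force: [-2.3, -0.9, 10.4]
finger_gap: 0.0127
grip_force: 61.0
```

```bash
python3 q.py
```

```text
16.175 [0.4652 0.0535 0.0867] xyaw 95.41 F [-2.33 -0.91 10.42] M [-0.09   0.395  0.272]
```

Torque is beginning to rise. I'll go on in 0.7° steps.

Request:
drive_tool --deltas '[[[255,0,0,0,0,0,0.7],[255,0,0,0,0,0,0.7]]]'

```text
clock: 16.42
tcp_pos: [0.4652, 0.0535, 0.0867]
orientation: [0.002, 0.677, 0.736, 0.0]
wrist_force: [-2.0, -0.4, 10.1]
finger_gap: 0.0128
grip_force: 61.3
```

```bash
python3 look.py w10
```

```text
tcp [0.4652 0.0535 0.0867] xyaw 94.72 tilt [-0.0024  0.0028] F [-1.97 -0.38 10.15] M [-0.112  0.379  0.34 ] j [-0.06  0.21 -0.47  0.89 -0.    1.43]
px 305 339 210 347 tool-frame red: x -0.0324 0.0325 y med 0.001 z pct [-0.0285 -0.0277 -0.027  -0.0262 -0.0231]
bar dir in tool -3.59
```

Request:
drive_tool --deltas '[[[255,0,0,0,0,0,0.7],[255,0,0,0,0,0,0.7]]]'

```text
clock: 16.73
tcp_pos: [0.4652, 0.0535, 0.0867]
orientation: [0.002, 0.682, 0.732, 0.0]
wrist_force: [-2.6, -0.2, 9.8]
finger_gap: 0.0127
grip_force: 61.8
```

```bash
python3 look.py w11
```

```text
tcp [0.4652 0.0535 0.0867] xyaw 94.03 tilt [-0.0024  0.0028] F [-2.62 -0.2   9.8 ] M [-0.121  0.379  0.464] j [-0.06  0.21 -0.47  0.89 -0.    1.44]
px 305 339 210 347 tool-frame red: x -0.0323 0.0325 y med 0.0007 z pct [-0.0285 -0.0277 -0.0271 -0.0262 -0.0228]
bar dir in tool -4.0
```

The stop is felt at 0.46 N·m, and the bar yaw of about 97.6° matches the pipe. Now I'll rock it half-way back.

Request:
drive_tool --deltas '[[[255,0,0,0,0,0,-4],[255,0,0,0,0,0,-8],[255,0,0,0,0,0,-12],[255,0,0,0,0,0,-16],[255,0,0,0,0,0,-20],[255,0,0,0,0,0,-24],[255,0,0,0,0,0,-28],[255,0,0,0,0,0,-32],[255,0,0,0,0,0,-36],[255,0,0,0,0,0,-39],[255,0,0,0,0,0,-39]]]'

```text
clock: 18.15
tcp_pos: [0.4654, 0.0536, 0.0867]
orientation: [0.002, 0.399, 0.917, -0.0]
wrist_force: [-2.4, -0.2, 10.0]
finger_gap: 0.0124
grip_force: 60.7
```

```bash
python3 look.py w12
```

```text
tcp [0.4654 0.0536 0.0867] xyaw 132.98 tilt [-0.0034  0.0014] F [-2.41 -0.17  9.98] M [ 0.083  0.257 -0.143] j [-0.06  0.21 -0.47  0.89 -0.    0.76]
px 308 339 210 347 tool-frame red: x -0.033 0.032 y med 0.0002 z pct [-0.0284 -0.0276 -0.027  -0.0261 -0.0231]
bar dir in tool 1.34
```

Request:
drive_tool --deltas '[[[255,0,0,0,0,0,-1.5],[255,0,0,0,0,0,-1.5],[255,0,0,0,0,0,4],[255,0,0,0,0,0,8],[255,0,0,0,0,0,12],[255,0,0,0,0,0,16],[255,0,0,0,0,0,20],[255,0,0,0,0,0,24],[255,0,0,0,0,0,28],[255,0,0,0,0,0,32],[255,0,0,0,0,0,36],[255,0,0,0,0,0,36]]]'

```text
clock: 19.7
tcp_pos: [0.4653, 0.0535, 0.0867]
orientation: [0.002, 0.663, 0.749, 0.0]
wrist_force: [-2.6, -0.9, 9.7]
finger_gap: 0.0123
grip_force: 60.8
```

Request:
drive_tool --deltas '[[[255,0,0,0,0,0,1],[255,0,0,0,0,0,2],[255,0,0,0,0,0,2]]]'

```text
clock: 20.08
tcp_pos: [0.4652, 0.0535, 0.0867]
orientation: [0.002, 0.676, 0.737, 0.0]
wrist_force: [-2.6, 0.4, 9.8]
finger_gap: 0.0126
grip_force: 61.1
```

```bash
python3 look.py w13
```

```text
tcp [0.4652 0.0535 0.0867] xyaw 95.01 tilt [-0.0024  0.0029] F [-2.61  0.45  9.75] M [-0.07   0.377  0.344] j [-0.06  0.21 -0.47  0.89 -0.    1.43]
px 305 339 210 347 tool-frame red: x -0.0324 0.0324 y med 0.001 z pct [-0.0285 -0.0276 -0.027  -0.0261 -0.023 ]
bar dir in tool -3.33
```

Request:
drive_tool --deltas '[[[255,0,0,0,0,0,0.7],[255,0,0,0,0,0,0.7]]]'

```text
clock: 20.38
tcp_pos: [0.4652, 0.0534, 0.0867]
orientation: [0.002, 0.68, 0.733, 0.0]
wrist_force: [-2.2, -0.5, 10.0]
finger_gap: 0.0128
grip_force: 61.5
```

```bash
python3 look.py w14
```

```text
tcp [0.4652 0.0534 0.0867] xyaw 94.32 tilt [-0.0025  0.0028] F [-2.25 -0.53 10.05] M [-0.105  0.421  0.467] j [-0.06  0.21 -0.47  0.89 -0.    1.44]
px 305 339 210 347 tool-frame red: x -0.0323 0.0327 y med 0.0007 z pct [-0.0285 -0.0277 -0.027  -0.0261 -0.0231]
bar dir in tool -3.83
```

Home at the stop again at 0.47 N·m. I'll relax the wind-up, ease the push so the bayonet takes the load, release and rise.

Request:
drive_tool --deltas '[[[255,0,0,0,0,0,-1.2],[255,0,0,0,0,0,-2.4],[255,0,0,-0.0007,0,0,-2.4],[255,0,0,-0.0007,0,0,-2.4]]]'

```text
clock: 20.92
tcp_pos: [0.4652, 0.0534, 0.0871]
orientation: [0.002, 0.665, 0.747, 0.0]
wrist_force: [-3.1, -0.6, 8.1]
finger_gap: 0.0127
grip_force: 60.5
```

```bash
python3 look.py w15
```

```text
tcp [0.4652 0.0534 0.0871] xyaw 96.69 tilt [-0.0024  0.0025] F [-3.15 -0.57  8.12] M [-0.102  0.233  0.167] j [-0.06  0.21 -0.47  0.89 -0.    1.4 ]
px 308 338 210 347 tool-frame red: x -0.0328 0.0326 y med 0.0011 z pct [-0.0284 -0.0277 -0.027  -0.0262 -0.023 ]
bar dir in tool -1.73
```

Request:
drive_tool --deltas '[[[255,0,0,-0.0007,0,0,-0.8],[255,0,0,-0.0007,0,0,-0.8],[200,0,0,-0.0007,0,0,-0.8],[140,0,0,-0.0007,0,0,-0.8],[80,0,0,-0.0007,0,0,-0.8],[80,0,0,-0.0007,0,0,-0.8],[80,0,0,-0.0007,0,0,-0.8],[80,0,0,-0.02,0,0,-0.8],[80,0,0,-0.06,0,0,-0.8],[80,0,0,-0.11,0,0,-0.8],[80,0,0,-0.11,0,0,-0.8]]]'

```text
clock: 22.35
tcp_pos: [0.4667, 0.0542, 0.1999]
orientation: [0.003, 0.659, 0.752, 0.002]
wrist_force: [0.8, -0.8, -0.5]
finger_gap: 0.0584
grip_force: 0.0
```

```bash
python3 - <<'E'
from h import *
s=get_state();c=calibration("wrist");im,d=read_camera("wrist")
print(s["tcp_pos"],s["wrist_force"],s["finger_gap"])
cv2.imwrite("pics/end.png",im[:,:,::-1])
hsv=cv2.cvtColor(im,cv2.COLOR_RGB2HSV)
red=((hsv[...,0]<8)|(hsv[...,0]>172))&(hsv[...,1]>130)&(hsv[...,2]>60)
v,u=np.nonzero(red&(d>0));P=np.array([bydepth(c,a,b,d[b,a]) for a,b in zip(u,v)])
P=P[(np.hypot(P[:,0]-.465,P[:,1]-.053)<.045)&(P[:,2]>.085)];t=P[P[:,2]>P[:,2].max()-.008]
print("handle top",np.percentile(P[:,2],[50,75,95]))
l=cv2.fitLine(t[:,:2].astype(np.float32),cv2.DIST_HUBER,0,.01,.01).ravel();print("yaw",np.degrees(np.arctan2(l[1],l[0])),l[2:])
E
```

```text
[0.46668531 0.05419751 0.19993002] [ 0.80775919 -0.79377673 -0.50727701] 0.058418249658337994
handle top [0.11431037 0.11492698 0.11580655]
yaw 78.21172 [0.44747227 0.06736995]
```

View pics/end.png

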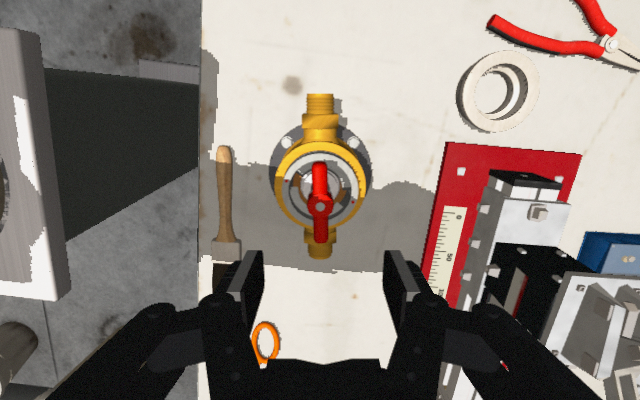

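The handle runs from (320,165) to (320,242), in line with the pipe from (320,95) to (320,258). Its top is at 0.115 m, about 2 mm below the free height, so the bayonet holds it. The gripper is clear.

```bash
python3 -c "
from workcell import hand_in
print(hand_in())"
```

```text
the job is handed in; nothing more can be done
None
```

The stopcock is back together and handed in: the plug is locked at its stop with the handle in line with the pipe. I rocked it about half-way back and home, then let go, at about 22 s of the 64 s allowed; the caliper, scissors and tape were not touched.

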